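Set the brim gauge to its middle notch

TASK

Of the two brim gauges on the bench, the one with the round post is already set at its middle notch; set the one with the flat thumb plate to match. Push the plate's near face with the fingertips until the slide is past its middle notch but not as far as its last one, then let it spring back so that it latches against the stop pin in the middle notch. Do not hook or pinch the plate or touch the stop pin, and leave the other gauge and everything else on the bench where it is.

Things in the scene. Friction and masses are not known exactly. Their poses are not given: they have to be found in the camera images.
- gauge_a: The gauge to set, with the flat thumb plate; on either side. Wooden base fixed to the bench, x -120 to 130, y -40 to 40, z 0 to 24 mm of its frame; origin on the bench under the slide's centre line. The slide is pushed to this frame's +x (away from the robot within 23 degrees), a spring draws it back. A metal bridge 66 mm high, 72 mm wide stands across it at x = 40 mm.
- gauge_a_slide (a joint): Slide, m: 0 = drawn back (start), grows when pushed to +x, hard end 0.066. Ratchet: let go from beyond 0.032 it latches on the pin at 0.030 (middle notch); beyond 0.053 it latches at 0.052 (last notch) and cannot come back. Spring 3 N at 0, 5.6 N at 0.030, 7.4 N at 0.052, 1 to 2 N more while a tooth lifts the pin, damping 15 N per m/s; springs back within 0.3 s.
- gauge_a_push (a point): Pushing face of gauge_a's upright brass thumb plate at the slide's near end, 36 mm wide (y), 35 to 91 mm above the bench, 10 mm thick. Origin: centre of the pushed face, 63 mm up, at x = -89 mm of gauge_a's frame plus the slide's value. x = push direction, into the plate. Behind it lies only 31 mm of the wooden base (top at 24 mm).
- gauge_a_pin (a joint): Height of gauge_a's sprung stop pin in m: about 0 when down in a notch or on the bar, 0.008 when riding on a tooth's crest.
- gauge_a_pin_top (a point): Centre of the top of the stop pin's round head, above the bridge of gauge_a: head 18 mm across, 8 mm high, top 85 mm above the bench with the pin down. Not to be touched.
- gauge_b: The second gauge, same base, frame and mechanism, but with a round brass thumb post (22 mm across, ball of 30 mm at the top, 96 mm above the bench) in place of the plate, at x = -78 mm of its frame plus its slide's value. Already set at its middle notch; leave alone.
- gauge_b_slide (a joint): Slide of gauge_b in m, same meaning; starts and must stay at about 0.030 (its middle notch).
- thread_spool: Bystander: white plastic reel 32 mm across, 40 mm tall, standing on end between the middles of the two gauges; origin at the centre of its underside.
- hat_block: Bystander: wooden crown-shaped block 152 mm across, 125 mm tall, standing to the robot's left of the gauges; origin at the centre of its underside.
- awl: Bystander: wood-handled awl 160 mm long lying flat, pointing away from the robot, between the two gauges and nearer the robot; origin at the underside of its middle.
- sanding_block: Bystander: cork block 90 x 55 x 35 mm lying left of the gauges, nearer the robot than the hat block; origin at the centre of its underside.
- glue_bottle: Bystander: plastic bottle 60 mm across, 160 mm tall, standing to the robot's right of the gauges; origin at the centre of its underside.
- brush: Bystander: wooden brush 190 mm long lying to the right of the gauges, beyond the glue bottle; origin at the underside of its middle.
- pin_tin: Bystander: round tin 60 mm across, 35 mm tall, standing between the far ends of the two gauges; origin at the centre of its underside.

How it is judged:
By the outcome, as a careful person would: the job done as asked, in the order asked, and still so for the second after the job is handed in, with the robot touching nothing.
It also fails if it takes over 32 s, if anything falls off the work surface, if the arm or the gripper's body presses on something with over 40 N, if the wrist force passes 120 N, or if a joint passes its speed limit or range.

ROBOT

A 6-joint arm with a two-finger parallel gripper is mounted at the origin on the work surface. World frame = base frame: x ahead of the robot, y to its left, z up, the work surface at z = 0. Lengths are in m, angles in rad, forces in N, time in s.
With the tool pointing down it reaches from about 0.3 to 0.875 m from the base axis. Payload 6.4 kg.
Tool frame: the origin (TCP) lies midway between the tips of the shut fingers; the grasp point (between the pads) lies 19 mm behind it (ctrl.pinch_z is the distance from the TCP to the grasp point, in m); z points along the fingers, y is the line along which they close (so a half turn about z gives the same grasp; the last joint's range is limited). The gripper opens to 85 mm and grips with 20 to 120 N. Pads are 22 mm wide; open, the fingers measure 114 mm over their backs; the gripper's body (76 mm by 85 mm) begins 54 mm behind the grasp point. The pads swing forward as they close: fully open they stand 13 mm farther back than shut.
Start: joints at [1.074, 0.181, 1.607, -0, 1.354, -0.206], TCP at [0.165, 0.551, 0.231] pointing down, gripper open.
Joint ranges: [-2.99, 2.99], [-0.89, 2.07], [0.3, 2.58], [-1.14, 4.28], [0, 2.63], [-3.12, 3.12]. Speed limits (rad/s): [2.57, 2.57, 3.01, 3.14, 3.14, 3.14].

INTERFACE

Orientations are given as a unit quaternion [w, x, y, z].
In Python, from bench import ctrl gives the robot as it stands.
- The arm moves only by the tool apply_moves, never from a script. Its argument "moves" is a list of rows, each an object with "jaw": the opening, from 0 (shut) to 1 (fully open); "offset": the shift along the tool's x, y, z in mm, a list of three; "rot": the turn, a rotation vector about the tool's x, y, z in degrees, a list of three. In form: [{"jaw": jaw, "offset": [dx, dy, dz], "rot": [ax, ay, az]}, ...]. A call has exactly 5 rows; each row shifts and turns the commanded pose from where the row before left it, along the tool's axes as they then stand; what a row does not reach is not made up. A row lasts 1/8 s, in which the tool goes at most 62.5 mm and 10.7 degrees, less where a joint would pass 70% of its speed; a pose out of reach is approached as far as the arm can. A call is refused whole if a number of a shift passes 62.5 or a number of a turn 10.7, either way. A call with a gripper value outside its range is refused whole. The fingers move at their own pace and stop on an object; the grip force is fixed at half the most. Time passes only in rows, so rows that do not move let the fingers close, or fill a call up. It gives the time, the measured TCP pose, the force, the opening and the grip force at its end, in the units of the state.
- ctrl.get_obs(): the state, without advancing time (a new reading comes with each control period).
- ctrl.camera(name): name is "scene" or "top" or "wrist"; returns (picture, depth): 480x640x3 uint8, red, green, blue; 480x640 float32, m along the optical axis (not along the pixel's ray), 0 where there is no reading.
- ctrl.camera_params(name): a dict with "K" (3x3 intrinsics, pixels), "cam_to_world" (4x4, takes a point from camera to world coordinates); the wrist camera has in their place "mount" (4x4, takes a point from camera to tool coordinates, whose origin is the TCP and whose axes are the flange's). Camera axes: x right, y down, z forward; pixel columns grow to the right and rows downward; lengths in m; the calibration is good to about 2 mm. A picture is of the moment at which its call begins: read the wrist's pose just before it. camera_params takes no time and is no camera call.
- ctrl.hand_in(): hands the job in; it is judged then, once.
Trained networks look in the newest picture that a camera, given by its name, has taken for a name from the list of things; names that differ only in an ending like _2 or _b are one class to them, and where a whole thing is asked for, a point or a joint stands for the part that bears it (a point fixed in the world has none). Each returns a list of dicts, best first, with "score" (0 to 1); they miss things now and then, are a little off and sometimes report something else, mostly with a low value. They report only what shows in the picture. A call takes as long as a camera call.
- ctrl.outline_of(camera, target): "region" (480x640 bool, what is visible of it) and "position" ([column, row] in pixels, amid what is visible of it).
The state is a dict: "time_s": time; "q": joint angles; "dq": joint speeds; "joint_efforts": joint torques, N m; "eef_pos": TCP position; "eef_rot": TCP orientation; "wrist_force": force on the tool from outside, world axes, zero at the start; "torque": the same for the moment, N m; "opening": opening from 0.0 (shut) to 1.0 (fully open); "grasp_force": force on a finger pad.
Only numpy, scipy, OpenCV 4.12 (cv2) and the standard library are available. Lean on these libraries where they do the work, as an engineer would, in place of code of your own. Each camera call takes 0.05 s, during which the arm holds its last target. There are 200 camera calls.

## Working session

There is one attempt and no reset: what is moved stays moved. The work goes in short steps, Python scripts to look and compute and a tool call to move; the robot and the scene stay as the last step left them, time stands still between calls to the robot, and variables do not carry over. Pictures are saved under pics/ and viewed, at most 10 in all, crops included, and the job is handed in when it is done.

Besides the shell and the picture viewer there is one more tool, called after ">>>" as name([rows], argument=value, ...), one row to a line, values as JSON. apply_moves: Moves the arm, as the interface text tells. Its arguments: {"type":"object","properties":{"moves":{"type":"array"}},"required":["moves"]}

```bash
mkdir -p pics; cat > h.py <<'E'
import numpy as np, cv2
from bench import ctrl
from scipy.spatial.transform import Rotation as R
def cloud(cam,d):
    p=ctrl.camera_params(cam);K=np.array(p["K"])
    if cam=="wrist":
        raise SystemExit
    T=np.array(p["cam_to_world"])
    v,u=np.mgrid[:480,:640]
    P=np.stack([(u-K[0,2])*d/K[0,0],(v-K[1,2])*d/K[1,1],d],-1)
    return P@T[:3,:3].T+T[:3,3]
E
python3 - <<'E'
from h import *
o=ctrl.get_obs();print(o)
for c in("top","scene"):
    im,d=ctrl.camera(c);cv2.imwrite(f"pics/{c}1.png",im[...,::-1]);P=cloud(c,d);np.save(f"{c}P.npy",P)
    for t in("gauge_a","gauge_a_push","gauge_a_pin_top","gauge_b"):
        for r in ctrl.outline_of(c,t)[:3]:
            m=r["region"]&(d>0);Q=P[m]
            print(c,t,round(r["score"],2),np.round(r["position"]),m.sum(),np.round(np.median(Q,0),3) if len(Q) else 0,np.round(np.percentile(Q,[2,98],0),3).tolist() if len(Q) else 0)
E
```

```text
{'time_s': 0.0, 'q': array([ 1.07370264e+00,  1.81545796e-01,  1.60801706e+00, -7.52354414e-06,
        1.35377594e+00, -2.06322379e-01]), 'dq': array([-7.14492150e-04,  7.88800977e-04, -2.38186355e-05, -1.02853549e-04,
        8.35092324e-04,  1.03098782e-03]), 'joint_efforts': array([ 2.25270873e-03, -4.44882059e+01, -3.51329720e+01, -6.20220112e-05,
        9.33790812e-03, -5.54800366e-07]), 'eef_pos': array([0.1645771 , 0.55036953, 0.2303771 ]), 'eef_rot': array([-2.97326165e-04,  1.44873165e-01,  9.89449849e-01, -8.20890855e-04]), 'wrist_force': array([-0.59406263, -0.54569786,  0.3419258 ]), 'torque': array([-0.00597393, -0.04417214, -0.02382093]), 'grasp_force': 0.0, 'opening': 1.0024552975190475}
top gauge_a 0.68 [397. 233.] 2631 [ 0.613 -0.198  0.032] [[0.498, -0.245, 0.017], [0.731, -0.157, 0.088]]
top gauge_a_push 0.65 [482. 284.] 732 [ 0.464 -0.388  0.105] [[0.439, -0.419, 0.01], [0.494, -0.372, 0.162]]
top gauge_a_push 0.56 [396. 236.] 646 [ 0.604 -0.201  0.036] [[0.523, -0.222, 0.03], [0.719, -0.181, 0.093]]
top gauge_a_push 0.56 [466. 216.] 822 [ 0.66  -0.39   0.018] [[0.556, -0.412, -0.002], [0.736, -0.373, 0.023]]
top gauge_b 0.68 [397. 233.] 2631 [ 0.613 -0.198  0.032] [[0.498, -0.245, 0.017], [0.731, -0.157, 0.088]]
scene gauge_a 0.89 [267. 322.] 4220 [ 0.644 -0.211  0.032] [[0.508, -0.25, 0.007], [0.741, -0.16, 0.086]]
scene gauge_a 0.66 [389. 246.] 3334 [0.699 0.133 0.031] [[0.555, 0.076, 0.0], [0.799, 0.206, 0.088]]
scene gauge_a_push 0.73 [255. 312.] 1287 [ 0.602 -0.204  0.036] [[0.528, -0.23, 0.03], [0.728, -0.183, 0.091]]
scene gauge_a_pin_top 0.5 [274. 316.] 76 [ 0.653 -0.2    0.083] [[0.624, -0.208, 0.039], [0.661, -0.189, 0.087]]
scene gauge_b 0.89 [267. 322.] 4220 [ 0.644 -0.211  0.032] [[0.508, -0.25, 0.007], [0.741, -0.16, 0.086]]
scene gauge_b 0.66 [389. 246.] 3334 [0.699 0.133 0.031] [[0.555, 0.076, 0.0], [0.799, 0.206, 0.088]]
```

View pics/top1.png

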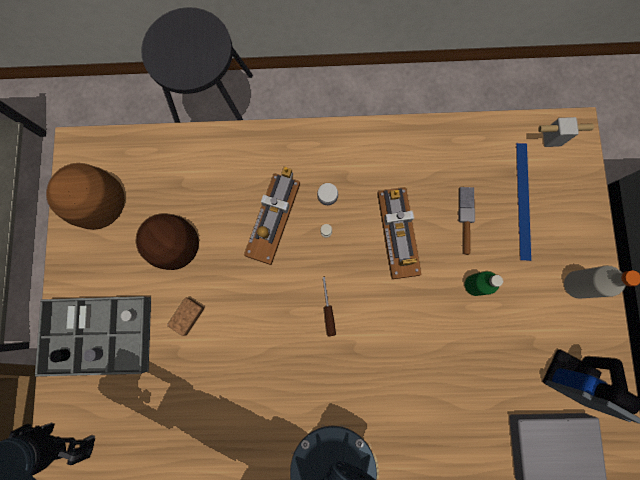

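View pics/scene1.png

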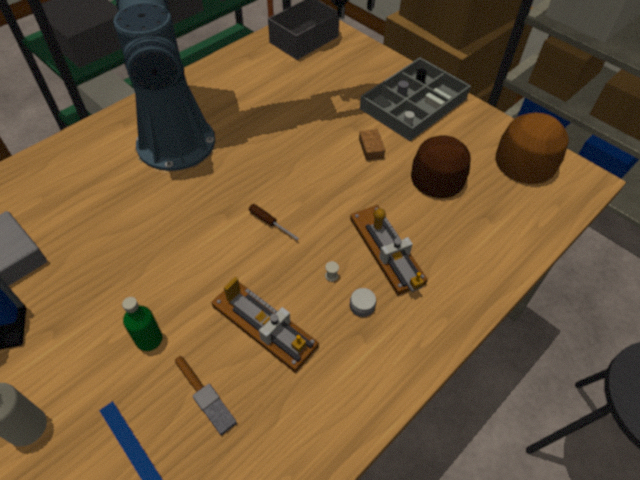

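The plate gauge is the right-hand one: plate at top (408,262), bridge at (399,215). The post gauge is the left-hand one, with its ball at (263,231). The networks agree on the right-hand gauge.

```bash
python3 - <<'E'
from h import *
for c in("top","scene"):
    im,d=ctrl.camera(c);P=cloud(c,d)
    r=ctrl.outline_of(c,"gauge_a")[0]; m=r["region"]&(d>0)
    Q=P[m]; b=Q[(Q[:,2]<.045)]
    (ce,sz,a)=cv2.minAreaRect(b[:,:2].astype(np.float32)); print(c,"rect",np.round(ce,4),np.round(sz,4),a)
    box=cv2.boxPoints((ce,sz,a));print(np.round(box,3).tolist())
    # near plate & bridge & tall points
    N=P.reshape(-1,3); t=N[(N[:,2]>.045)&(N[:,2]<.1)&(N[:,0]>.47)&(N[:,0]<.76)&(N[:,1]>-.27)&(N[:,1]<-.15)]
    pl=t[t[:,0]<.585]; br=t[(t[:,0]>.61)&(t[:,0]<.69)]
    for n,q in(("plate",pl),("bridge",br),("pin",br[br[:,2]>.076])):
        if len(q): print(n,len(q),np.round(q.mean(0),4),np.round(np.percentile(q,[3,97],0),4).tolist())
    hi=pl[pl[:,2]>.075]; 
    if len(hi)>4:print("plate top",len(hi),hi.mean(0), cv2.minAreaRect(hi[:,:2].astype(np.float32)))
E
```

```text
top rect [0.6747 0.15  ] [0.0873 0.2619] 69.74794006347656
[[0.5370000004768372, 0.15399999916553497], [0.7820000052452087, 0.06400000303983688], [0.8130000233650208, 0.1459999978542328], [0.5669999718666077, 0.23600000143051147]]
plate 85 [ 0.5271 -0.2098  0.0831] [[0.5221, -0.2285, 0.0542], [0.5341, -0.1938, 0.0943]]
bridge 250 [ 0.6497 -0.197   0.0676] [[0.6378, -0.2323, 0.0499], [0.6617, -0.1631, 0.0851]]
pin 37 [ 0.6513 -0.1978  0.0843] [[0.6444, -0.2053, 0.0805], [0.658, -0.1901, 0.0891]]
plate top 65 [ 0.52781797 -0.21133663  0.08965882] ((0.5284314751625061, -0.21186742186546326), (0.010028565302491188, 0.03670206665992737), 5.86391544342041)
scene rect [ 0.6075 -0.1976] [0.2711 0.0958] 6.406330585479736
[[0.46799999475479126, -0.16500000655651093], [0.4779999852180481, -0.25999999046325684], [0.7480000257492065, -0.23000000417232513], [0.7369999885559082, -0.13500000536441803]]
plate 244 [ 0.5322 -0.2144  0.0738] [[0.5249, -0.2303, 0.0462], [0.5361, -0.1958, 0.094]]
bridge 430 [ 0.6548 -0.2028  0.0666] [[0.6409, -0.235, 0.048], [0.6664, -0.1658, 0.0854]]
pin 64 [ 0.6531 -0.2001  0.0836] [[0.6449, -0.2077, 0.078], [0.6603, -0.1925, 0.087]]
plate top 124 [ 0.5312204  -0.21389479  0.08707842] ((0.5298646092414856, -0.21309968829154968), (0.01309540867805481, 0.03591540828347206), 9.166772842407227)
```

>>> apply_moves([
  {"jaw":0,"offset":[-35,-42,0],"rot":[0,0,-4.6]},
  {"jaw":0,"offset":[-35,-42,0],"rot":[0,0,-4.6]},
  {"jaw":0,"offset":[-35,-42,0],"rot":[0,0,-4.6]},
  {"jaw":0,"offset":[-35,-42,0],"rot":[0,0,-4.6]},
  {"jaw":0,"offset":[-35,-42,0],"rot":[0,0,-4.6]},
])

```text
time_s: 1.32
eef_pos: [0.3109, 0.32, 0.2317]
eef_rot: [0.001, -0.057, 0.998, 0.0]
wrist_force: [0.7, -0.2, -0.4]
opening: -0.001
grasp_force: 0.0
```

>>> apply_moves([
  {"jaw":0,"offset":[-8,-46,0],"rot":[0,0,0]},
  {"jaw":0,"offset":[-8,-46,0],"rot":[0,0,0]},
  {"jaw":0,"offset":[-8,-46,0],"rot":[0,0,0]},
  {"jaw":0,"offset":[-8,-46,0],"rot":[0,0,0]},
  {"jaw":0,"offset":[-8,-46,0],"rot":[0,0,0]},
])

```text
time_s: 1.95
eef_pos: [0.3757, 0.0958, 0.2317]
eef_rot: [0.001, -0.055, 0.998, -0.0]
wrist_force: [-0.1, 0.2, 0.9]
opening: 0.005
grasp_force: 0.0
```

>>> apply_moves([
  {"jaw":0,"offset":[-8,-46,0],"rot":[0,0,0]},
  {"jaw":0,"offset":[-8,-46,0],"rot":[0,0,0]},
  {"jaw":0,"offset":[-8,-46,0],"rot":[0,0,0]},
  {"jaw":0,"offset":[-8,-46,0],"rot":[0,0,0]},
  {"jaw":0,"offset":[-8,-46,0],"rot":[0,0,0]},
])

```text
time_s: 2.58
eef_pos: [0.4408, -0.1286, 0.2316]
eef_rot: [0.0, -0.055, 0.998, -0.0]
wrist_force: [1.0, 0.4, 0.5]
opening: -0.003
grasp_force: 0.0
```

>>> apply_moves([
  {"jaw":0,"offset":[-4,-42,0],"rot":[0,0,0]},
  {"jaw":0,"offset":[-3,-42,30],"rot":[0,0,0]},
  {"jaw":0,"offset":[0,0,45],"rot":[0,0,0]},
  {"jaw":0,"offset":[0,0,45],"rot":[0,0,0]},
  {"jaw":0,"offset":[0,0,0],"rot":[0,0,0]},
])

```text
time_s: 3.2
eef_pos: [0.4541, -0.2079, 0.1081]
eef_rot: [-0.003, -0.055, 0.998, 0.003]
wrist_force: [-1.4, -0.1, 0.8]
opening: 0.004
grasp_force: 0.0
```

```bash
python3 - <<'E'
from h import *
o=ctrl.get_obs();im,d=ctrl.camera("wrist");cv2.imwrite("pics/w1.png",im[...,::-1])
p=ctrl.camera_params("wrist");K=np.array(p["K"]);M=np.array(p["mount"])
w,x,y,z=o["eef_rot"];Rt=R.from_quat([x,y,z,w]).as_matrix()
v,u=np.mgrid[:480,:640]
P=np.stack([(u-K[0,2])*d/K[0,0],(v-K[1,2])*d/K[1,1],d],-1)@M[:3,:3].T+M[:3,3]
P=P@Rt.T+o["eef_pos"]
N=P[d>0].reshape(-1,3)
q=N[(N[:,2]>.04)&(N[:,2]<.1)&(N[:,0]>.5)&(N[:,0]<.56)&(N[:,1]>-.25)&(N[:,1]<-.17)]
print(o["eef_pos"],R.from_matrix(Rt).as_euler("ZYX",degrees=True),o["wrist_force"],M.round(3).tolist())
if len(q):
    print(len(q),q.mean(0),np.percentile(q,[2,98],0))
    t=q[q[:,2]>.08];
    if len(t)>5:print(cv2.minAreaRect(t[:,:2].astype(np.float32)))
E
```

```text
[ 0.45414154 -0.20788556  0.10811595] [-173.67998198   -0.32747514  179.67937326] [-1.39647046 -0.06362443  0.75188395] [[-0.001, -0.958, -0.286, 0.073], [1.0, -0.001, -0.001, 0.001], [0.0, -0.286, 0.958, -0.141], [0.0, 0.0, 0.0, 1.0]]
429 [ 0.52308703 -0.19986899  0.08430848] [[ 0.52103726 -0.20321027  0.07219359]
 [ 0.52795149 -0.19632492  0.09060016]]
((0.524788498878479, -0.1997063159942627), (0.00789616722613573, 0.007616316433995962), 6.237983703613281)
```

View pics/w1.png

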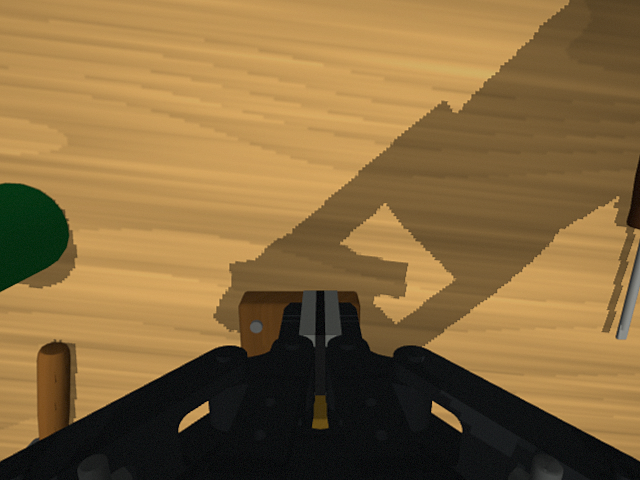

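The wrist view shows the base's near end (cols 238-360, row 295) with the shut fingers at about col 320. The fingers are therefore about 12 mm too far to +y. The brass seen between them puts the plate's near face at about x = 0.522.

>>> apply_moves([
  {"jaw":0,"offset":[0,-12,0],"rot":[0,0,0]},
  {"jaw":0,"offset":[0,0,25],"rot":[0,0,0]},
  {"jaw":0,"offset":[0,0,25],"rot":[0,0,0]},
  {"jaw":0,"offset":[0,0,0],"rot":[0,0,0]},
  {"jaw":0,"offset":[0,0,0],"rot":[0,0,0]},
])

```text
time_s: 3.88
eef_pos: [0.4594, -0.2228, 0.0633]
eef_rot: [0.001, -0.055, 0.998, -0.001]
wrist_force: [0.1, 0.6, -0.8]
opening: 0.006
grasp_force: 0.0
```

>>> apply_moves([
  {"jaw":0,"offset":[-15,0,0],"rot":[0,0,0]},
  {"jaw":0,"offset":[-15,0,0],"rot":[0,0,0]},
  {"jaw":0,"offset":[-10,0,0],"rot":[0,0,0]},
  {"jaw":0,"offset":[0,0,0],"rot":[0,0,0]},
  {"jaw":0,"offset":[0,0,0],"rot":[0,0,0]},
])

```text
time_s: 4.5
eef_pos: [0.4975, -0.2169, 0.061]
eef_rot: [-0.0, -0.055, 0.998, 0.0]
wrist_force: [-0.5, -0.0, -0.3]
opening: -0.001
grasp_force: 0.0
```

>>> apply_moves([
  {"jaw":0,"offset":[-8,0,0],"rot":[0,0,0]},
  {"jaw":0,"offset":[-8,0,0],"rot":[0,0,0]},
  {"jaw":0,"offset":[-6,0,0],"rot":[0,0,0]},
  {"jaw":0,"offset":[0,0,0],"rot":[0,0,0]},
  {"jaw":0,"offset":[0,0,0],"rot":[0,0,0]},
])

```text
time_s: 5.12
eef_pos: [0.5196, -0.2149, 0.0613]
eef_rot: [0.0, -0.055, 0.998, -0.0]
wrist_force: [-2.7, -1.4, 0.9]
opening: -0.001
grasp_force: 1.2
```

```bash
cat > m.py <<'E'
from h import *
import sys
for c in("scene","top"):
    im,d=ctrl.camera(c);P=cloud(c,d)
    if c=="scene":cv2.imwrite(f"pics/{sys.argv[1]}.png",cv2.resize(im[200:400,180:440,::-1],None,fx=3,fy=3,interpolation=2))
    N=P.reshape(-1,3);u=np.array([.994,.110]);f=np.array([.524,-.213]);s=(N[:,:2]-f)@u;l=(N[:,:2]-f)@np.array([-u[1],u[0]])
    # orange far stub/brass and plate back edge
    k=(abs(l)<.022)&(N[:,2]>.05)&(N[:,2]<.096)&(s>-.01)&(s<.09)
    hsv=cv2.cvtColor(im,cv2.COLOR_RGB2HSV).reshape(-1,3)
    b=k&(hsv[:,1]>110)&(hsv[:,2]>60)
    if b.sum()>3:print(c,b.sum(),"s pct",np.percentile(s[b],[3,50,97]).round(4),"z",np.percentile(N[b,2],[3,97]).round(3))
o=ctrl.get_obs();print(o["time_s"],o["eef_pos"],o["wrist_force"],"tip s",(o["eef_pos"][:2]-f)@u+.011)
E
python3 m.py s2
```

```text
scene 111 s pct [0.0071 0.0131 0.0175] z [0.054 0.095]
5.225 [ 0.51958228 -0.21484495  0.06128849] [-3.32420213 -0.74961336  2.28848614] tip s 0.006405844810169414
```

View pics/s2.png

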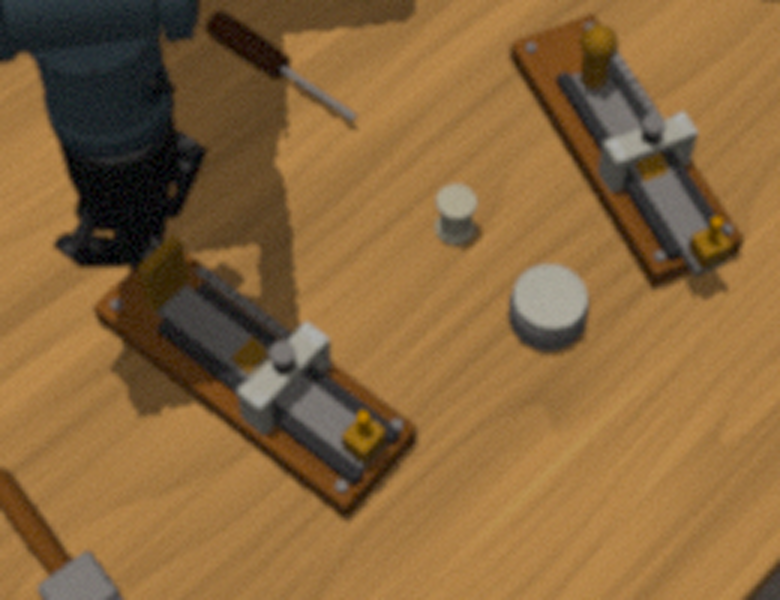

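The scene crop shows the fingers on the plate's near face, with the plate at (162,275). Contact is about 3.3 N, and I estimate the slide at about 6 mm.

>>> apply_moves([
  {"jaw":0,"offset":[-9,0,0],"rot":[0,0,0]},
  {"jaw":0,"offset":[-9,0,0],"rot":[0,0,0]},
  {"jaw":0,"offset":[-9,0,0],"rot":[0,0,0]},
  {"jaw":0,"offset":[-8,0,0],"rot":[0,0,0]},
  {"jaw":0,"offset":[0,0,0],"rot":[0,0,0]},
])

```text
time_s: 5.85
eef_pos: [0.5536, -0.211, 0.0611]
eef_rot: [-0.001, -0.055, 0.998, 0.0]
wrist_force: [-6.9, -2.2, 3.9]
opening: 0.001
grasp_force: 3.8
```

```bash
python3 m.py s3
```

```text
scene 114 s pct [0.0411 0.0472 0.0516] z [0.053 0.094]
5.95 [ 0.55328127 -0.21106674  0.06112342] [-7.67611077 -1.85093039  3.88016536] tip s 0.04031823852080186
```

View pics/s3.png

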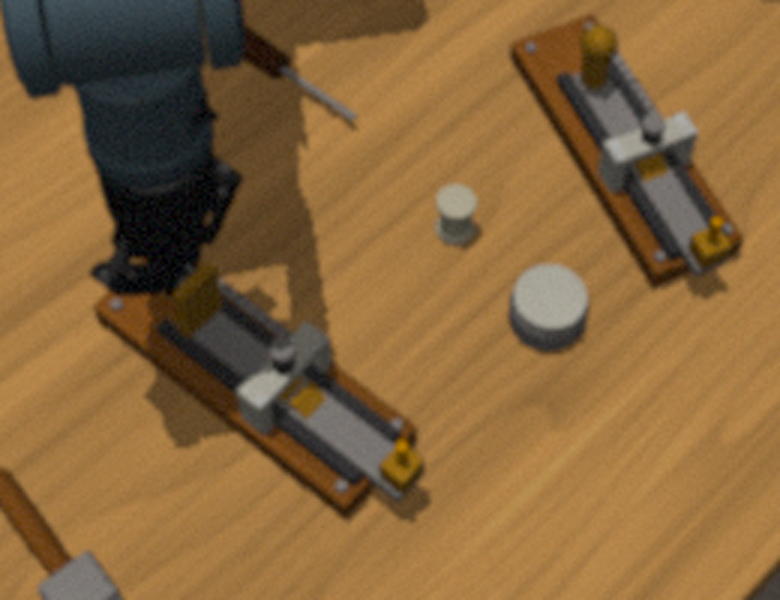

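The slide is at about 40 mm, well between the two notches, so I'm letting go.

>>> apply_moves([
  {"jaw":0,"offset":[15,0,0],"rot":[0,0,0]},
  {"jaw":0,"offset":[30,0,0],"rot":[0,0,0]},
  {"jaw":0,"offset":[40,0,0],"rot":[0,0,0]},
  {"jaw":0,"offset":[20,0,-50],"rot":[0,0,0]},
  {"jaw":0,"offset":[20,0,-50],"rot":[0,0,0]},
])

```text
time_s: 6.58
eef_pos: [0.4288, -0.2242, 0.1618]
eef_rot: [0.0, -0.055, 0.998, 0.001]
wrist_force: [0.6, 0.6, 0.1]
opening: -0.001
grasp_force: 0.0
```

```bash
python3 m.py s4
```

```text
scene 105 s pct [0.0301 0.0351 0.0401] z [0.056 0.094]
top 63 s pct [0.0291 0.033  0.0381] z [0.072 0.095]
6.675 [ 0.43162306 -0.22699737  0.16689888] [-0.09237781 -1.11219314 -0.25633924] tip s -0.08236238535299553
```

View pics/s4.png

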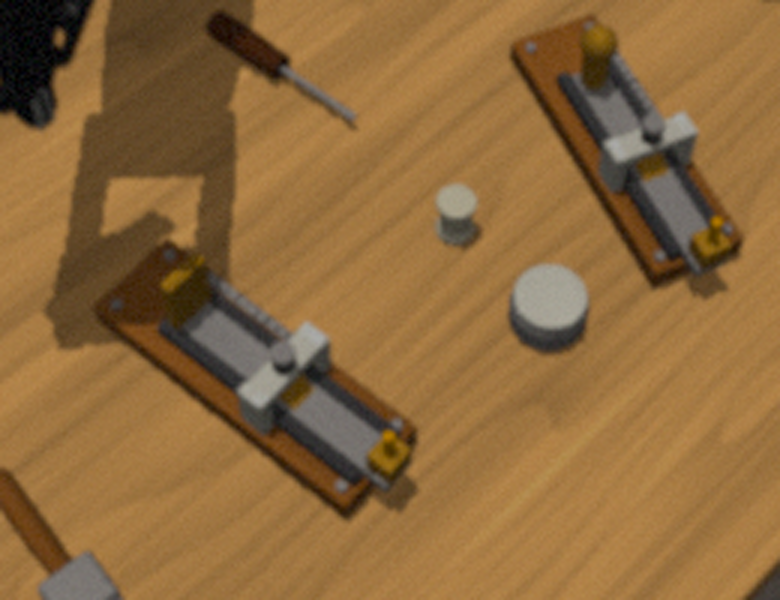

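The plate now stands at 30 mm (s 0.030 to 0.040) and is latched like the post gauge. The arm is clear and nothing else has moved.

```bash
python3 -c "
from bench import ctrl
print(ctrl.hand_in())"
```

```text
the job is handed in; nothing more can be done
None
```

I pushed the flat-plate gauge to about 40 mm and let go; by the cameras its slide sprang back and latched at about 30 mm, its middle notch. Nothing else was seen to move, and the job is handed in with the arm clear.

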